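# Try the loose bottle cap and set the bottle aside for rework

### The arm

A 7-joint arm with a two-finger parallel gripper is mounted at the origin on the work surface. World frame = base frame: x ahead of the robot, y to its left, z up, the work surface at z = 0. Lengths are in m, angles in rad, forces in N, time in s.
With the tool pointing down it reaches from about 0.35 to 0.9 m from the base axis. Payload 19.9 kg.
Tool frame: the origin (TCP) lies on the mounting face of the last link; the fingertips stand 199 mm ahead of it and the grasp point (between the pads) lies 180 mm ahead of it; z points along the fingers, y is the line along which they close (so a half turn about z gives the same grasp; the last joint's range is limited). The gripper opens to 94 mm and grips with 3 to 60 N. Pads are 16 mm wide; open, the fingers measure 119 mm over their backs; the gripper's body (75 mm by 177 mm) begins 78 mm behind the grasp point.
Start: joints at [1.105, 0.417, -0.01, 1.614, 0.005, 1.111, -0.053], TCP at [0.258, -0.569, 0.405] pointing down, gripper open.
Joint ranges: [-2.81, 2.81], [-0.39, 2.02], [-1.27, 1.25], [0.06, 2.57], [-1.19, 4.33], [0.19, 2], [-2.82, 2.82]. Speed limits (rad/s): [1.89, 1.89, 2.39, 2.39, 3.01, 3.01, 3.01].

### API

Orientations are given as a rotation vector (axis times angle).
In Python, from plant import * gives the robot as it stands.
- The arm moves only by the tool move_arm, never from a script. Its argument "series" is a list of rows, each a list of 6 numbers: the shift along the tool's x, y, z normalised to -1 to 1, where 1 is 0.4 m, then the turn, a rotation vector about the tool's x, y, z normalised to -1 to 1, where 1 is 0.5 rad. In form: [[tx, ty, tz, rx, ry, rz], ...]. A call has 1 to 20 rows; each row is the pose to reach, as a shift and turn from the pose commanded when the call began, along the tool's axes at that moment; what a row does not reach only later rows make up. A row lasts 1/8 s, in which the tool goes at most 62.5 mm and 10.7 degrees, less where a joint would pass 70% of its speed; a pose out of reach is approached as far as the arm can. A call with a number of a shift or a turn outside -1 to 1 is refused whole. A call with a gripper value outside its range is refused whole. "fingers" is the closure, from 0 (fully open) to 1 (shut), set as the call begins (left out, the last holds). The fingers move at their own pace and stop on an object; "squeeze" is the grip in N (left out, the last holds). Time passes only in rows, so rows that repeat a pose let the fingers close. It gives the time, the measured TCP pose, the force, the opening and the grip force at its end, in the units of the state.
- observe(): the state, without advancing time (a new reading comes with each control period).
- snapshot(name): name is "scene" or "top" or "wrist"; returns a dict with "image" (400x640x3 uint8, blue, green, red), "fx", "fy", "cx", "cy" (pixels), "R" (3x3) and "t" (3): a world point X has camera coordinates R X + t. Camera axes: x right, y down, z forward; pixel columns grow to the right and rows downward; lengths in m; the calibration is good to about 2 mm. A picture is of the moment at which its call begins. There is no depth.
- hand_in(): hands the job in; it is judged then, once.
The state is a dict: "time_s": time; "joint_pos": joint angles; "qvel": joint speeds; "tau": joint torques, N m; "position": TCP position; "tool_rot": TCP orientation; "wrist_force": force on the tool from outside, world axes, zero at the start; "wrist_torque": the same for the moment, N m; "gripper_width": finger opening in m; "gripper_force": force on a finger pad.
Only numpy, scipy, OpenCV 4.12 (cv2) and the standard library are available. Lean on these libraries where they do the work, as an engineer would, in place of code of your own. Each camera call takes 0.05 s, during which the arm holds its last target. There are 200 camera calls.

### The job

Three small square bottles stand in a rack; the cap of one is badly seated and stands high on its neck. Leave that bottle in its pocket while you give its cap a short twist, about an eighth of a turn either way, to confirm that it is loose, then lift the bottle out and lower it, without dropping it, to stand upright in the shallow grey tray for rework. Leave the two sound bottles standing in the rack.

Things in the scene. Friction and masses are not known exactly. Their poses are not given: they have to be found in the camera images.
- loose_cap_mid (a point): Centre of the loose cap: ribbed blue cylinder, 38 mm across, 26 mm high, with 17 mm of white neck (29 mm thick) bare below it; sound caps sit 15 mm lower. Its white bottle is 50 x 50 mm square, 85 mm to the shoulder, 0.15 to 0.3 kg; this point is 125 mm above its underside, 131 mm above the table in the rack. Axes turn with the cap: z up, at the start x across and y along the row of pockets.
- loose_cap (a joint): Turn of the loose cap on its bottle in rad, 0 at the start, positive anticlockwise seen from above; about 0.02 N m turns it and it stays where it is left. The pocket stops the bottle turning along after about 10 degrees. The cap never comes off, so the bottle can be lifted and carried by it.
- tray_in (a point): Centre of the inner floor of the shallow grey plastic rework tray (fixed, 160 x 200 mm outside, walls 5 mm thick and 30 mm high); x along its short side, y along its long side, z up. The floor is 5 mm above the table; the loose cap's centre is 125 mm above this point when its bottle stands in the tray.
- sound_a_cap (a point): Centre of the cap of a sound bottle (same bottle and cap, but the cap is tight and low), 110 mm above the bottle's underside. All three stand in one fixed plywood rack: a block 90 x 285 mm, 36 mm high, with three square pockets 55 mm wide and 30 mm deep in a row, 95 mm centre to centre. Leave it alone.
- sound_b_cap (a point): Centre of the cap of the other sound bottle, like sound_a_cap. Leave it alone.

How it is judged:
By the outcome, as a careful person would: the job done as asked, in the order asked, and still so for the second after the job is handed in, with the robot touching nothing.
It also fails if it takes over 48 s, if anything falls off the work surface, if the arm or the gripper's body presses on something with over 40 N, if the wrist force passes 120 N, or if a joint passes its speed limit or range.

## Working session

There is one attempt and no reset: what is moved stays moved. The work goes in short steps, Python scripts to look and compute and a tool call to move; the robot and the scene stay as the last step left them, time stands still between calls to the robot, and variables do not carry over. Pictures are saved under pics/ and viewed, at most 10 in all, crops included, and the job is handed in when it is done.

Besides the shell and the picture viewer there is one more tool, called after ">>>" by a JSON object that holds its "fn" and its "kwargs". move_arm: Moves the arm, as the interface text tells. Scaled input: -1 to 1 covers 0.4 m each way for a shift and 0.5 rad each way for a turn. Its arguments: {"type":"object","properties":{"series":{"type":"array","items":{"type":"array","items":{"type":"number"}}},"fingers":{"type":"number"},"squeeze":{"type":"number"}},"required":["series"]}

```bash
mkdir -p pics; ls
python3 - <<'E'
from plant import *
import cv2,numpy as np
s=observe();print({k:np.round(v,3) for k,v in s.items()})
for n in("scene","top"):
    c=snapshot(n);cv2.imwrite(f"pics/{n}0.png",c["image"]);np.savez(f"pics/{n}0.npz",**c)
    print(n,c["fx"],c["fy"],c["cx"],c["cy"],np.round(c["R"],3).tolist(),np.round(c["t"],3))
E
```

```text
pics
{'time_s': np.float64(0.0), 'joint_pos': array([ 1.104,  0.418, -0.01 ,  1.614,  0.005,  1.111, -0.053]), 'qvel': array([-0.   , -0.   ,  0.   , -0.001,  0.   ,  0.   , -0.002]), 'tau': array([ 2.0000e-03, -8.5125e+01,  6.4000e-01, -4.2599e+01, -4.9000e-02,
        1.9000e-02,  0.0000e+00]), 'position': array([ 0.258, -0.569,  0.404]), 'tool_rot': array([-3.07e+00, -6.62e-01,  1.00e-03]), 'wrist_force': array([ 0.157,  0.139, -0.003]), 'wrist_torque': array([ 0.045, -0.021, -0.038]), 'gripper_force': np.float64(0.0), 'gripper_width': np.float64(0.094)}
scene 424.9748810345013 424.9748810345013 324.985089613031 199.31181033537368 [[0.523, 0.852, -0.018], [0.576, -0.37, -0.729], [-0.628, 0.371, -0.684]] [-0.261 -0.226  1.257]
top 362.0620327654716 362.0620327654716 315.4736424690733 197.03280865290742 [[-0.008, -1.0, 0.015], [-0.989, 0.006, -0.146], [0.146, -0.016, -0.989]] [-0.033  0.526  0.733]
```

View pics/top0.png

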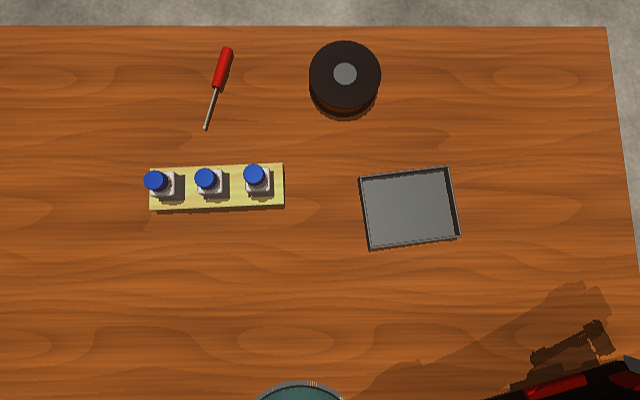

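View pics/scene0.png

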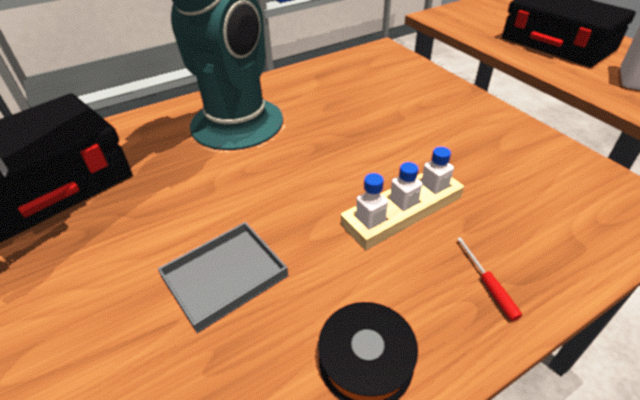

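The top view shows blue caps at about (155,181), (207,179) and (256,176), and the tray around (410,208). In the scene view, the caps are at (373,184), (408,171) and (441,156). The leftmost of these, nearest the tray, looks high, so I'll triangulate all three to check.

```bash
cat > h.py <<'E'
import cv2,numpy as np
def ray(c,p):
    d=c["R"].T@np.array([(p[0]-c["cx"])/c["fx"],(p[1]-c["cy"])/c["fy"],1.]);return -c["R"].T@c["t"],d/np.linalg.norm(d)
def onz(c,p,z):
    o,d=ray(c,p);return o+d*(z-o[2])/d[2]
def tri(c1,p1,c2,p2):
    (a,u),(b,v)=ray(c1,p1),ray(c2,p2)
    s=np.linalg.lstsq(np.c_[u,-v],b-a,rcond=None)[0];A=a+u*s[0];B=b+v*s[1];return (A+B)/2,np.linalg.norm(A-B)
def blue(c,amin=60):
    h=cv2.cvtColor(c["image"],cv2.COLOR_BGR2HSV);m=cv2.inRange(h,(105,150,60),(130,255,255))
    n,l,st,ce=cv2.connectedComponentsWithStats(m)
    return sorted([(ce[i],st[i]) for i in range(1,n) if st[i,4]>amin],key=lambda q:q[0][0])
E
python3 - <<'E'
from h import *
t=np.load("pics/top0.npz");s=np.load("pics/scene0.npz")
B=[b for b in blue(t) if 100<b[0][1]<260];S=[b for b in blue(s) if b[0][1]>100]
for b,q in zip(B,S[::-1]):
    X,e=tri(t,b[0],s,q[0]);print(b[0].round(1),b[1],q[0].round(1),q[1],X.round(4),round(e,4))
h=cv2.cvtColor(t["image"],cv2.COLOR_BGR2HSV)
m=cv2.inRange(h,(0,0,20),(179,60,170));r=np.zeros_like(m);r[150:265,340:480]=m[150:265,340:480]
cs=max(cv2.findContours(r,0,2)[0],key=cv2.contourArea)
for z in(0.03,):
    q=np.array([onz(t,p,z)[:2] for p in cs[:,0]],np.float32);print("tray",cv2.minAreaRect(q))
m=cv2.inRange(h,(20,60,120),(35,200,255));r=np.zeros_like(m);r[150:220,130:300]=m[150:220,130:300]
cs=np.vstack(cv2.findContours(r,0,2)[0]);q=np.array([onz(t,p,.036)[:2] for p in cs[:,0]],np.float32);print("rack",cv2.minAreaRect(q),cv2.boundingRect(cs))
c=s["image"][130:240,330:480];cv2.imwrite("pics/crop.png",cv2.resize(c,None,fx=5,fy=5,interpolation=2))
E
```

```text
[153.  179.6] [144 171  19  19 288] [440.9 155.6] [433 148  17  17 237] [0.5487 0.2729 0.1179] 0.0034
[203.8 177.3] [194 168  20  19 282] [408.2 171.4] [401 163  16  18 248] [0.5528 0.1768 0.1185] 0.0024
[252.8 173.4] [243 164  21  20 298] [373.2 182.9] [365 174  18  19 284] [0.5568 0.0812 0.1339] 0.0015
tray ((0.506462037563324, -0.2401568591594696), (0.1583445519208908, 0.19849969446659088), 6.922487735748291)
rack ((0.5516980886459351, 0.17528140544891357), (0.09102435410022736, 0.2851066589355469), 2.357395648956299) (149, 163, 135, 47)
```

View pics/crop.png

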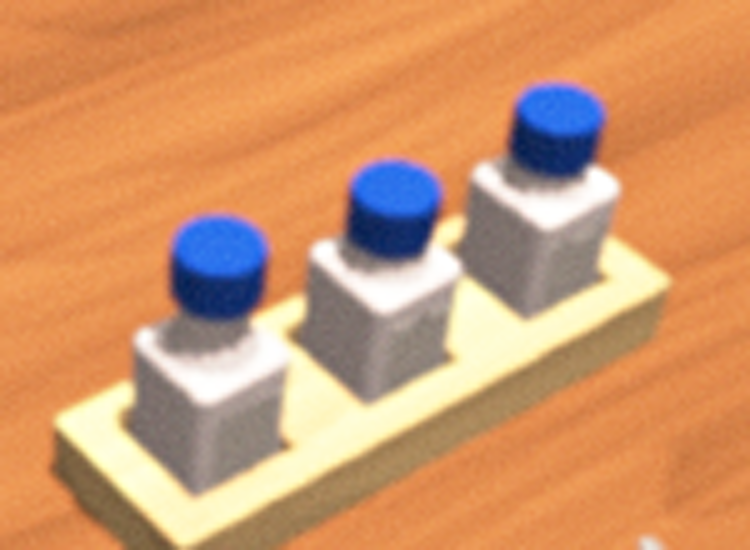

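The caps are 95 mm apart. Two sit at z≈0.118 and one at about 0.134, so the loose bottle is at (0.556, 0.081). The crop shows the same thing: its neck is bare. The rack yaw is about 2.4°, and the tray centre is at (0.506, -0.240).

```bash
cat >> h.py <<'E'
from scipy.spatial.transform import Rotation as Ro
def go(o,p,yaw):
    "normalised row from state o to a downward tool at p, tool x at yaw (deg)"
    R0=Ro.from_rotvec(o["tool_rot"]);R1=Ro.from_euler("z",yaw,degrees=True)*Ro.from_euler("x",180,degrees=True)
    x=R0.as_matrix()[:,0];print("yaw",np.degrees(np.arctan2(x[1],x[0])).round(2))
    return (R0.inv().apply(np.array(p)-o["position"])/.4).round(4),((R0.inv()*R1).as_rotvec()/.5).round(4)
E
python3 - <<'E'
from plant import *
from h import *
o=observe();print(go(o,[.42,-.25,.41],52.5))
E
```

```text
yaw 24.34
(array([ 0.6991, -0.5601, -0.0142]), array([-2.10e-03, -3.00e-04, -9.83e-01]))
```

>>> {"fn": "move_arm", "kwargs": {"series": [[0.35,-0.28,-0.01,0,0,-0.49],[0.7,-0.56,-0.014,-0.002,0,-0.98],[0.7,-0.56,-0.014,-0.002,0,-0.98],[0.7,-0.56,-0.014,-0.002,0,-0.98],[0.7,-0.56,-0.014,-0.002,0,-0.98],[0.7,-0.56,-0.014,-0.002,0,-0.98],[0.7,-0.56,-0.014,-0.002,0,-0.98],[0.7,-0.56,-0.014,-0.002,0,-0.98],[0.7,-0.56,-0.014,-0.002,0,-0.98],[0.7,-0.56,-0.014,-0.002,0,-0.98]], "fingers": 0, "squeeze": 25}}

```text
time_s: 1.35
position: [0.42, -0.2507, 0.4101]
tool_rot: [2.819, 1.385, 0.0]
wrist_force: [-1.1, -0.1, -0.2]
gripper_width: 0.094
gripper_force: 0.0
```

Run:
```python
from plant import *
from h import *
o=observe();print(o["time_s"],o["position"],o["joint_pos"].round(2));print(go(o,[.52,-.04,.41],80))
```

```text
1.35 [ 0.42002959 -0.25071553  0.41013717] [ 0.74  0.18 -0.29  1.93  0.06  1.04 -0.24]
yaw 52.33
(array([ 5.697e-01, -1.241e-01,  1.000e-04]), array([ 1.200e-03,  9.000e-04, -9.657e-01]))
```

>>> {"fn": "move_arm", "kwargs": {"series": [[0.28,-0.06,0,0,0,-0.48],[0.57,-0.124,0,0,0,-0.966],[0.57,-0.124,0,0,0,-0.966],[0.57,-0.124,0,0,0,-0.966],[0.57,-0.124,0,0,0,-0.966],[0.57,-0.124,0,0,0,-0.966],[0.57,-0.124,0,0,0,-0.966]]}}

```text
time_s: 2.22
position: [0.5199, -0.0403, 0.4101]
tool_rot: [2.406, 2.018, -0.001]
wrist_force: [-0.6, -0.1, 0.6]
gripper_width: 0.0941
gripper_force: 0.0
```

Run:
```python
from plant import *
from h import *
o=observe();print(o["time_s"],o["position"],o["joint_pos"].round(2));print(go(o,[.556,.081,.41],92.4))
c=snapshot("wrist");cv2.imwrite("pics/w1.png",c["image"])
for b in blue(c,200): print(b, onz(c,b[0],.131))
```

```text
2.225 [ 0.51989066 -0.04030571  0.41010831] [ 0.45  0.26 -0.5   1.85  0.14  1.07 -0.28]
yaw 79.97
(array([ 0.3144,  0.0361, -0.    ]), array([ 0.0009,  0.0022, -0.4339]))
(array([331.38953271,  25.09196262]), array([ 303,    0,   58,   56, 2675], dtype=int32)) [0.55619293 0.08080045 0.131     ]
```

View pics/w1.png

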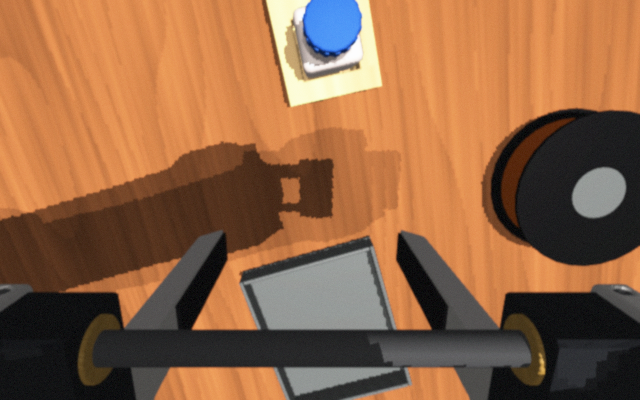

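The wrist view puts the loose cap at pixel (331,25), which casts to (0.556, 0.081) and agrees with the first estimate. Next I go over it and descend.

>>> {"fn": "move_arm", "kwargs": {"series": [[0.157,0.018,0,0,0,-0.217],[0.314,0.036,0,0.001,0.002,-0.434],[0.314,0.036,0,0.001,0.002,-0.434],[0.314,0.036,0,0.001,0.002,-0.434],[0.314,0.036,0.08,0.001,0.002,-0.434],[0.314,0.036,0.16,0.001,0.002,-0.434],[0.314,0.036,0.22,0.001,0.002,-0.434],[0.314,0.036,0.2425,0.001,0.002,-0.434],[0.314,0.036,0.2425,0.001,0.002,-0.434],[0.314,0.036,0.2425,0.001,0.002,-0.434]]}}

```text
time_s: 3.52
position: [0.5563, 0.0819, 0.3141]
tool_rot: [2.172, 2.268, 0.002]
wrist_force: [0.2, -0.1, -0.5]
gripper_width: 0.0938
gripper_force: 0.0
```

Run:
```python
from plant import *
from h import *
o=observe();print(o["time_s"],o["position"],o["joint_pos"].round(2),o["wrist_force"].round(1));print(go(o,[.556,.081,.313],92.4))
c=snapshot("wrist");cv2.imwrite("pics/w2.png",c["image"])
```

```text
3.525 [0.55628206 0.08187386 0.31408777] [ 0.23  0.47 -0.55  1.84  0.3   0.92 -0.41] [ 0.2 -0.1 -0.5]
yaw 92.48
(array([-0.0022, -0.0008,  0.0027]), array([ 0.0029, -0.0003,  0.003 ]))
```

View pics/w2.png

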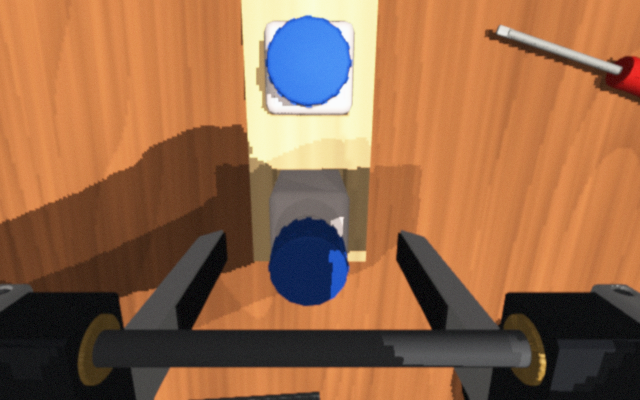

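The cap sits at (309,262), midway between the fingers, whose midline is at about column 312. Closing on it.

>>> {"fn": "move_arm", "kwargs": {"series": [[0,0,0,0,0,0],[0,0,0,0,0,0],[0,0,0,0,0,0],[0,0,0,0,0,0],[0,0,0,0,0,0],[0,0,0,0,0,0],[0,0,0,0,0,0],[0,0,0,0,0,0]], "fingers": 1, "squeeze": 25}}

```text
time_s: 4.58
position: [0.556, 0.0821, 0.313]
tool_rot: [-2.172, -2.27, -0.0]
wrist_force: [-1.0, 0.6, -0.4]
gripper_width: 0.0378
gripper_force: 25.0
```

>>> {"fn": "move_arm", "kwargs": {"series": [[0,0,0,0,0,0.15],[0,0,0,0,0,0.3],[0,0,0,0,0,0.45],[0,0,0,0,0,0.6],[0,0,0,0,0,0.75],[0,0,0,0,0,0.87],[0,0,0,0,0,0.87],[0,0,0,0,0,0.87]]}}

```text
time_s: 5.58
position: [0.556, 0.0821, 0.313]
tool_rot: [-2.609, -1.749, -0.0]
wrist_force: [-0.2, 0.7, -1.3]
gripper_width: 0.0377
gripper_force: 25.0
```

Run:
```python
from plant import *
from h import *
o=observe();print(o["time_s"],o["position"],o["joint_pos"].round(2),o["wrist_force"].round(1),o["wrist_torque"].round(3));print(go(o,[.556,.082,.313],43))
```

```text
5.575 [0.55600398 0.08214318 0.31304064] [ 0.16  0.45 -0.45  1.84  0.24  0.9  -0.8 ] [-0.2  0.7 -1.3] [-0.055 -0.155  0.013]
yaw 67.68
(array([-0.0003,  0.0001,  0.0001]), array([-1.000e-04, -6.000e-04,  8.616e-01]))
```

>>> {"fn": "move_arm", "kwargs": {"series": [[0,0,0,0,0,0.15],[0,0,0,0,0,0.3],[0,0,0,0,0,0.45],[0,0,0,0,0,0.6],[0,0,0,0,0,0.75],[0,0,0,0,0,0.86],[0,0,0,0,0,0.86],[0,0,0,0,0,0.86]]}}

```text
time_s: 6.58
position: [0.556, 0.0821, 0.313]
tool_rot: [-2.922, -1.153, -0.0]
wrist_force: [0.4, -1.5, -2.2]
gripper_width: 0.0378
gripper_force: 25.0
```

Run:
```python
from plant import *
from h import *
o=observe();print(o["time_s"],o["position"],o["joint_pos"].round(2),o["wrist_force"].round(1),o["wrist_torque"].round(3));print(go(o,[.556,.082,.313],43))
c=snapshot("wrist");cv2.imwrite("pics/w3.png",c["image"])
```

```text
6.575 [0.55601912 0.08208728 0.31301821] [ 0.08  0.44 -0.36  1.85  0.19  0.89 -1.18] [ 0.4 -1.5 -2.2] [-0.326 -0.224  0.041]
yaw 43.06
(array([-0.0002,  0.0001,  0.    ]), array([-0.0004, -0.0003,  0.002 ]))
```

View pics/w3.png

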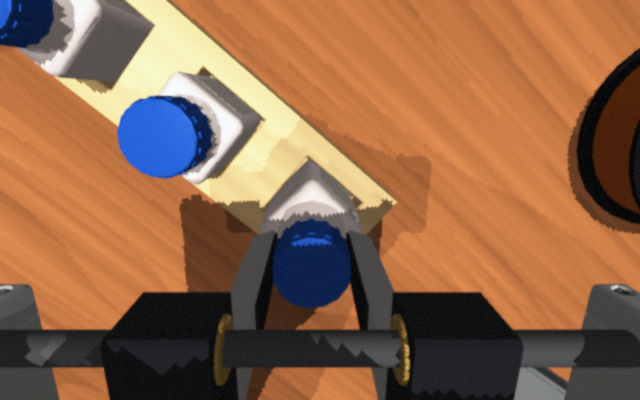

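The loose bottle still sits in its pocket. Its corner is at (308,158) and its sides line up with the rack to within a few degrees, while the fingers have turned 49° with the cap. Lifting.

>>> {"fn": "move_arm", "kwargs": {"series": [[0,0,-0.015,0,0,0],[0,0,-0.03,0,0,0],[0,0,-0.05,0,0,0],[0,0,-0.07,0,0,0],[0,0,-0.09,0,0,0],[0,0,-0.11,0,0,0],[0,0,-0.14,0,0,0],[0,0,-0.17,0,0,0],[0,0,-0.2,0,0,0],[0,0,-0.2,0,0,0],[0,0,-0.2,0,0,0]]}}

```text
time_s: 8.0
position: [0.5559, 0.0821, 0.3928]
tool_rot: [-2.923, -1.15, 0.0]
wrist_force: [-0.0, -0.7, -2.4]
gripper_width: 0.0376
gripper_force: 25.0
```

Run:
```python
from plant import *
from h import *
o=observe();print(o["time_s"],o["position"],o["joint_pos"].round(2),o["wrist_force"].round(1));print(go(o,[.506,-.240,.393],43));print(go(o,[.506,-.240,.393],30))
c=snapshot("scene");cv2.imwrite("pics/s4.png",c["image"])
```

```text
8.0 [0.55590797 0.08205835 0.39279363] [ 0.11  0.34 -0.38  1.78  0.14  1.05 -1.14] [-0.  -0.7 -2.4]
yaw 42.96
(array([-0.64  ,  0.5042, -0.0007]), array([-0.0006,  0.    , -0.0015]))
yaw 42.96
(array([-0.64  ,  0.5042, -0.0007]), array([-6.000e-04,  1.000e-04,  4.523e-01]))
```

View pics/s4.png

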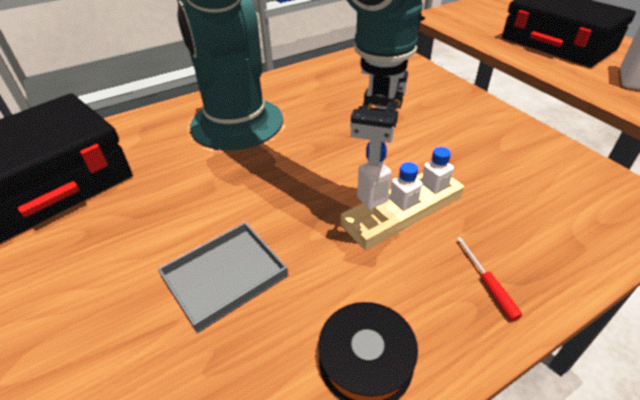

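The bottle hangs upright at (374,185), clear of the rack, and both sound bottles are undisturbed. Carrying it gently to the tray.

>>> {"fn": "move_arm", "kwargs": {"series": [[-0.01,0.008,0,0,0,0],[-0.03,0.024,0,0,0,0],[-0.07,0.055,0,0,0,0],[-0.12,0.095,0,0,0,0],[-0.17,0.134,0,0,0,0],[-0.22,0.173,0,0,0,0],[-0.27,0.213,0,0,0,0],[-0.32,0.252,0,0,0,0],[-0.37,0.291,0,0,0,0],[-0.42,0.331,0,0,0,0],[-0.47,0.37,0,0,0,0],[-0.52,0.41,0,0,0,0],[-0.57,0.449,0,0,0,0],[-0.6,0.473,0,0,0,0],[-0.62,0.488,0,0,0,0],[-0.634,0.499,0,0,0,0],[-0.64,0.504,0,0,0,0],[-0.64,0.504,0,0,0,0],[-0.64,0.504,0,0,0,0],[-0.64,0.504,0,0,0,0]]}}

```text
time_s: 10.55
position: [0.5061, -0.2396, 0.393]
tool_rot: [-2.923, -1.151, -0.0]
wrist_force: [-0.4, 0.5, -3.6]
gripper_width: 0.0374
gripper_force: 25.0
```

Run:
```python
from plant import *
from h import *
o=observe();print(o["time_s"],o["position"],o["joint_pos"].round(2),o["wrist_force"].round(1),o["gripper_width"]);print(go(o,[.506,-.240,.309],43))
c=snapshot("top");cv2.imwrite("pics/t5.png",c["image"][120:320,240:560])
```

```text
10.55 [ 0.50613816 -0.23955708  0.39298454] [ 0.57  0.32 -0.22  1.78  0.08  1.04 -0.5 ] [-0.4  0.5 -3.6] 0.03741397512014693
yaw 42.99
(array([-0.0011,  0.0006,  0.21  ]), array([-0.0003, -0.0007, -0.0005]))
```

View pics/t5.png

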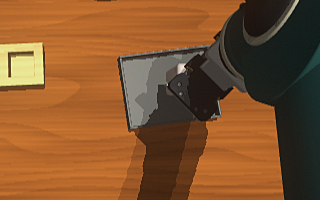

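The bottle is over the tray. Its underside was at 6 mm with the TCP at 0.313, so contact should come near TCP 0.312. Lowering to just above that, then creeping.

>>> {"fn": "move_arm", "kwargs": {"series": [[0,0,0.02,0,0,0],[0,0,0.045,0,0,0],[0,0,0.07,0,0,0],[0,0,0.095,0,0,0],[0,0,0.12,0,0,0],[0,0,0.145,0,0,0],[0,0,0.165,0,0,0],[0,0,0.18,0,0,0],[0,0,0.188,0,0,0],[0,0,0.192,0,0,0],[0,0,0.195,0,0,0],[0,0,0.195,0,0,0],[0,0,0.195,0,0,0]]}}

```text
time_s: 12.22
position: [0.5061, -0.2399, 0.3151]
tool_rot: [-2.923, -1.15, -0.001]
wrist_force: [0.2, -0.4, -3.7]
gripper_width: 0.0381
gripper_force: 25.0
```

>>> {"fn": "move_arm", "kwargs": {"series": [[0,0,0.0015,0,0,0],[0,0,0.003,0,0,0],[0,0,0.0045,0,0,0],[0,0,0.006,0,0,0],[0,0,0.0075,0,0,0],[0,0,0.0075,0,0,0],[0,0,0.0075,0,0,0]]}}

```text
time_s: 13.1
position: [0.5061, -0.2398, 0.312]
tool_rot: [-2.923, -1.15, -0.0]
wrist_force: [-0.4, 0.8, 0.1]
gripper_width: 0.0379
gripper_force: 25.0
```

>>> {"fn": "move_arm", "kwargs": {"series": [[0,0,0.001,0,0,0],[0,0,0.001,0,0,0],[0,0,0.001,0,0,0]]}}

```text
time_s: 13.48
position: [0.5062, -0.2398, 0.312]
tool_rot: [2.923, 1.15, 0.001]
wrist_force: [-2.2, 2.0, 7.0]
gripper_width: 0.0377
gripper_force: 25.0
```

The bottle is seated with 7 N upward. Opening the fingers.

>>> {"fn": "move_arm", "kwargs": {"series": [[0,0,0,0,0,0],[0,0,0,0,0,0],[0,0,0,0,0,0],[0,0,0,0,0,0],[0,0,0,0,0,0],[0,0,0,0,0,0],[0,0,0,0,0,0],[0,0,0,0,0,0]], "fingers": 0}}

```text
time_s: 14.48
position: [0.5061, -0.2399, 0.3115]
tool_rot: [-2.923, -1.15, -0.0]
wrist_force: [0.0, -0.5, -0.6]
gripper_width: 0.094
gripper_force: 0.0
```

>>> {"fn": "move_arm", "kwargs": {"series": [[0,0,-0.02,0,0,0],[0,0,-0.06,0,0,0],[0,0,-0.12,0,0,0],[0,0,-0.2,0,0,0],[0,0,-0.28,0,0,0],[0,0,-0.3,0,0,0],[0,0,-0.3,0,0,0],[0,0,-0.3,0,0,0]]}}

```text
time_s: 15.48
position: [0.5058, -0.2398, 0.4307]
tool_rot: [-2.922, -1.15, 0.001]
wrist_force: [0.1, -0.6, 0.7]
gripper_width: 0.0943
gripper_force: 0.0
```

Run:
```python
from plant import *
from h import *
o=observe();print(o["time_s"],o["position"],o["wrist_force"].round(1),o["gripper_width"])
c=snapshot("scene");cv2.imwrite("pics/s6.png",c["image"])
for b in blue(c):
    if b[0][1]>100: print(b[0].round(1),onz(c,b[0],.13).round(3))
w=snapshot("wrist")
for b in blue(w,200): print(b[0],onz(w,b[0],.13).round(3))
```

```text
15.475 [ 0.505835   -0.23982977  0.43072933] [ 0.1 -0.6  0.7] 0.09429310773903862
[211.4 231.4] [ 0.503 -0.239  0.13 ]
[408.2 171.4] [0.563 0.165 0.13 ]
[440.9 155.6] [0.559 0.258 0.13 ]
[310.85217391 197.60271739] [ 0.505 -0.24   0.13 ]
```

View pics/s6.png

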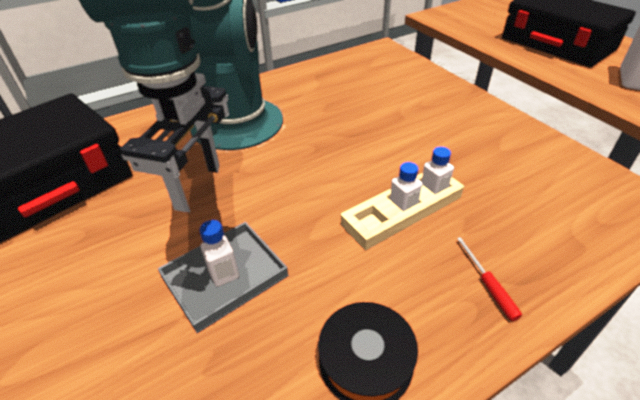

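The bottle stands upright in the tray, with its cap at (211,231) casting to (0.504, -0.240) at z = 0.13 in both views. The sound caps haven't moved a pixel, at (408,171) and (441,156), and the gripper is clear.

```bash
python3 -c "
from plant import *
print(hand_in())"
```

```text
the job is handed in; nothing more can be done
None
```

I gave the loose cap a twist of about an eighth of a turn in its pocket, then lifted the bottle out and stood it upright in the grey tray; the two sound bottles were left untouched, and the job was handed in at about 15.5 s (no verdict was returned).

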